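# Throw the stiff clamp of the steerer jig with an extension tube

### The arm

A 6-joint arm with a two-finger parallel gripper is mounted at the origin on the work surface. World frame = base frame: x ahead of the robot, y to its left, z up, the work surface at z = 0. Lengths are in mm, angles in rad, forces in N, time in s.
With the tool pointing down it reaches from about 350 to 875 mm from the base axis. Payload 4.2 kg.
Tool frame: the origin (TCP) lies at the very end of the fingers, on their centre line; the grasp point (between the pads) lies 19 mm behind it; z points along the fingers, y is the line along which they close (so a half turn about z gives the same grasp; the last joint's range is limited). The gripper opens to 85 mm and grips with 20 to 120 N. Pads are 22 mm wide; open, the fingers measure 114 mm over their backs; the gripper's body (76 mm by 85 mm) begins 54 mm behind the grasp point. The pads swing forward as they close: fully open they stand 13 mm farther back than shut.
Start: joints at [1.558, 0.385, 0.008, 0, -1.194, -0.259], TCP at [167.759, 602.043, 231.312] pointing down, gripper open.
Joint ranges: [-3.14, 3.14], [-1.21, 2.06], [-1.07, 1.41], [-3.16, 2.05], [-2.99, -0.16], [-3.1, 3.1]. Speed limits (rad/s): [2.79, 2.79, 3.14, 3.14, 3.14, 3.14].

### API

Orientations are given as a unit quaternion [x, y, z, w].
In Python, from bench import arm, optics gives the robot as it stands. The module is installed in compiled form; this text tells all that it offers.
- The arm moves only by the tool step_arm, never from a script. Its argument "motion" is a list of rows, each an object with "dr": the turn, a rotation vector about the tool's x, y, z in units of 8 degrees (1.0 is 8 degrees), a list of three; "slide": the shift along the tool's x, y, z in mm, a list of three; "jaw": the finger opening in mm, from 0 to 85.4. A call has exactly 8 rows; each row is the pose to reach, as a shift and turn from the pose commanded when the call began, along the tool's axes at that moment; what a row does not reach only later rows make up. A row lasts 1/8 s, in which the tool goes at most 62.5 mm and 10.7 degrees, less where a joint would pass 70% of its speed; a pose out of reach is approached as far as the arm can. A call with a gripper value outside its range is refused whole. The fingers move at their own pace and stop on an object; the grip force is fixed at half the most. Time passes only in rows, so rows that repeat a pose let the fingers close, or fill a call up. It gives the time, the measured TCP pose, the force, the opening and the grip force at its end, in the units of the state.
- arm.read_state(): the state, without advancing time (a new reading comes with each control period).
- optics.get_image(name): name is "side" or "top" or "wrist"; returns the picture (400x640x3 uint8, blue, green, red); there is no depth.
- optics.camera_info(name): a dict with "camera_matrix" (3x3 intrinsics, pixels), "view" (4x4, takes a point from world to camera coordinates); the wrist camera has in their place "T_tool_cam" (4x4, takes a point from camera to tool coordinates, whose origin is the TCP and whose axes are the flange's). Camera axes: x right, y up, looking along -z (the intrinsics and any distortion apply to the point x, -y, -z); pixel columns grow to the right and rows downward; lengths in mm; the calibration is good to about 2 mm. A picture is of the moment at which its call begins: read the wrist's pose just before it. camera_info takes no time and is no camera call.
- arm.job_done(): hands the job in; it is judged then, once.
The state is a dict: "clock": time; "joints": joint angles; "joint_vel": joint speeds; "joint_efforts": joint torques, N m; "position": TCP position; "ee_rot": TCP orientation; "contact_force": force on the tool from outside, world axes, zero at the start; "wrist_torque": the same for the moment, N m; "gripper_width": finger opening in mm; "grasp_force": force on a finger pad.
Only numpy, scipy, OpenCV 4.12 (cv2) and the standard library are available. Lean on these libraries where they do the work, as an engineer would, in place of code of your own. Each camera call takes 0.05 s, during which the arm holds its last target. There are 200 camera calls.

### The job

The jig's clamp over the bicycle steerer tube is still open and its short handle is too stiff to work by hand. Take the steel extension tube from its wooden rest, slip it well over the clamp's stub handle and swing the handle down with it, past the dead point, until the clamp stays fully closed on the steerer tube; then draw the tube off and lay it back in both notches of its rest, with its middle about midway between them. Leave the steerer tube lying in the jig and the other things on the bench where they are.

Things in the scene. Friction and masses are not known exactly. Their poses are not given: they have to be found in the camera images.
- jig: Fixed jig: dark steel plate 200 x 130 x 12 mm with two aluminium vee blocks and a steel toggle clamp. Origin on the bench right below the handle's hinge. +x: level direction in which the handle points (away from the robot, yaw within 20 degrees); vee blocks 90 mm to the -x side. Bracket 82 mm high, open jaw arm about 130 mm. Stands left or right, the rest on the other side.
- handle_pivot (a point): Hinge axis of the handle, fixed on the jig, 70 mm above the bench and right above the jig's origin; the hinge axis is level, along the jig's y.
- clamp_handle (a joint): Angle swung down, rad. 0: open, handle rising 0.78 rad above level towards the jig's +x; 0.78: closed on its stop, handle level (elevation = 0.78 - value). Starts at 0 to 0.06. Resisting torque peaks at about 2.2 N m near 0.4 (15 N at the middle of the fitted tube), is zero at the dead point 0.65; past it the handle snaps to its stop and stays; left before it, it springs back up.
- handle_tip (a point): Rounded free end of the stub handle, 85 mm from the hinge axis. The handle is a plain steel rod of 15 mm diameter between a 28 mm collar (its face 32 mm from the hinge) and the tip, so 53 mm of rod can enter the tube.
- tube_mid (a point): Centre of the loose extension tube: straight plain steel tube, 220 mm long, 28 mm outside and 22 mm inside diameter, open at both ends, about 0.22 kg (may be 0.7 to 1.3 times that). x axis along the tube; both ends are alike. It starts lying level in its rest.
- tube_rest: Fixed wooden rest: board 170 x 75 x 8 mm, two 16 mm thick posts with upward vee notches, 65 mm either side of the middle along its x. Origin on the bench under the middle; x along the lying tube (away from the robot, yaw within 0.4 rad). Notch edges about 59 mm high, 50 mm apart; a tube lying in them has its axis 55 mm above the bench, free below between the posts.
- steerer_mid (a point): Centre of the bicycle steerer tube to be clamped: aluminium tube 28.6 mm diameter, 200 mm long, 0.3 kg, lying loose in the jig's vee blocks along the jig's y, axis 45 mm above the bench, 90 mm to the jig's -x side. Not to be handled.
- cog: Bystander: steel sprocket cluster, disc 74 mm across and 14 mm high, lying flat; origin under its centre.
- spacer: Bystander: black plastic ring 36 mm across, 12 mm high, lying flat; origin under its centre.
- wrench: Bystander: steel spanner 160 mm long, lying flat, a few mm thick.
- screwdriver: Bystander: screwdriver 200 mm long, black handle, lying flat.
- lube: Bystander: white plastic bottle with black cap, 44 mm across, 120 mm high, standing.
- grease: Bystander: clear jar with black lid, 70 mm across, 60 mm high, standing.
- pedal: Bystander: black bicycle pedal, about 90 x 84 x 20 mm, lying flat.
Things that resemble listed ones, but are neither listed nor needed, are in the scene too. Leave any blue look-alike of the jig alone.

How it is judged (in metres and radians):
On the way, in this order (a step that is already met when the one before it is completed fails the run):
1. the extension tube is slipped over the stub handle, its rod at least 22 mm inside, while the clamp is still open (x of handle_tip in the frame of tube_mid between -0.088 and 0.088 m and y of handle_tip in the frame of tube_mid between -0.0125 and 0.0125 m and z of handle_tip in the frame of tube_mid between -0.0125 and 0.0125 m and value of joint clamp_handle below 0.4 rad), for 0.2 s.
2. the handle is thrown past the dead point to closed with the tube still on it (x of handle_tip in the frame of tube_mid between -0.088 and 0.088 m and y of handle_tip in the frame of tube_mid between -0.0125 and 0.0125 m and z of handle_tip in the frame of tube_mid between -0.0125 and 0.0125 m and value of joint clamp_handle above 0.72 rad), for 0.2 s.
At the end, for the whole second after the job is handed in: Clamp closed (handle joint above 0.72 rad); tube at rest in both notches of its rest (centre within 30 mm of the middle along the rest, 8 mm across and in height, aligned within 0.1 rad); steerer tube still in the vee blocks (within 6 mm across and in height, 25 mm along) (value of joint clamp_handle above 0.72 rad and x of tube_mid in the frame of tube_rest between -0.03 and 0.03 m and y of tube_mid in the frame of tube_rest between -0.008 and 0.008 m and z of tube_mid in the frame of tube_rest between 0.047 and 0.063 m and angle between the x axis of tube_mid and the x axis of tube_rest, either way round below 0.1 rad and x of steerer_mid in the frame of jig between -0.096 and -0.084 m and y of steerer_mid in the frame of jig between -0.025 and 0.025 m and z of steerer_mid in the frame of jig between 0.039 and 0.051 m and linear speed of tube below 0.02 m/s); the robot touches nothing.
It fails at once if one of the bystanders on the bench is shifted more than 30 mm (distance of any of cog, spacer, wrench, screwdriver, lube, grease, pedal from where it was at the start of the episode above 0.03 m).
It also fails if it takes over 58 s, if anything falls off the work surface, if the arm or the gripper's body presses on something with over 40 N, if the wrist force passes 120 N, or if a joint passes its speed limit or range.

## Working session

There is one attempt and no reset: what is moved stays moved. The work goes in short steps, Python scripts to look and compute and a tool call to move; the robot and the scene stay as the last step left them, time stands still between calls to the robot, and variables do not carry over. Pictures are saved under pics/ and viewed, at most 10 in all, crops included, and the job is handed in when it is done.

Besides the shell and the picture viewer there is one more tool, called after "Emit:" as a command line: name --argument value ..., lists and objects as JSON in quotes. step_arm: Moves the arm, as the interface text tells. Its arguments: {"type":"object","properties":{"motion":{"type":"array","items":{"type":"object","properties":{"dr":{"type":"array","items":{"type":"number"}},"slide":{"type":"array","items":{"type":"number"}},"jaw":{"type":"number"}}}}},"required":["motion"]}

```bash
mkdir -p pics; python3 - <<'E'
from bench import arm, optics
import cv2,json
import numpy as np
np.set_printoptions(precision=4,suppress=True)
for n in ["top","side","wrist"]:
    cv2.imwrite(f"pics/{n}0.png",optics.get_image(n))
    print(n,optics.camera_info(n))
print(arm.read_state())
E
```

```text
top {'camera_matrix': array([[472.3148,   0.    , 322.1699],
       [  0.    , 472.3148, 196.8009],
       [  0.    ,   0.    ,   1.    ]]), 'view': array([[   -0.0136,    -0.9999,     0.0063,     7.4671],
       [    0.9807,    -0.0121,     0.1953,  -491.769 ],
       [   -0.1952,     0.0088,     0.9807, -1306.6434],
       [    0.    ,     0.    ,     0.    ,     1.    ]])}
side {'camera_matrix': array([[387.9371,   0.    , 314.4477],
       [  0.    , 387.9371, 204.0375],
       [  0.    ,   0.    ,   1.    ]]), 'view': array([[    0.9893,    -0.1452,     0.0107,  -480.2693],
       [    0.0986,     0.7224,     0.6844,  -119.1131],
       [   -0.1071,    -0.676 ,     0.729 , -1283.575 ],
       [    0.    ,     0.    ,     0.    ,     1.    ]])}
wrist {'camera_matrix': array([[296.8854,   0.    , 321.7026],
       [  0.    , 296.8854, 197.1997],
       [  0.    ,   0.    ,   1.    ]]), 'T_tool_cam': array([[  -0.0012,    0.9458,    0.3246,   82.015 ],
       [   1.    ,    0.001 ,    0.0008,   -0.057 ],
       [   0.0005,    0.3246,   -0.9459, -141.0586],
       [   0.    ,    0.    ,    0.    ,    1.    ]])}
{'clock': 0.15, 'joints': array([ 1.5576,  0.3854,  0.007 , -0.0004, -1.194 , -0.2586]), 'joint_vel': array([-0.0016, -0.002 ,  0.0021,  0.0024,  0.0002,  0.0003]), 'joint_efforts': array([ -0.0011, -39.2677,  18.8584,   4.1887,  -0.0034,   0.    ]), 'position': array([167.6592, 601.6536, 230.4541]), 'ee_rot': array([ 0.9908, -0.1356, -0.0001,  0.0008]), 'contact_force': array([-0.2087, -0.5701, -0.0173]), 'wrist_torque': array([-0.0048, -0.0243, -0.0073]), 'grasp_force': 0.0, 'gripper_width': 85.17615844135132}
```

View pics/top0.png

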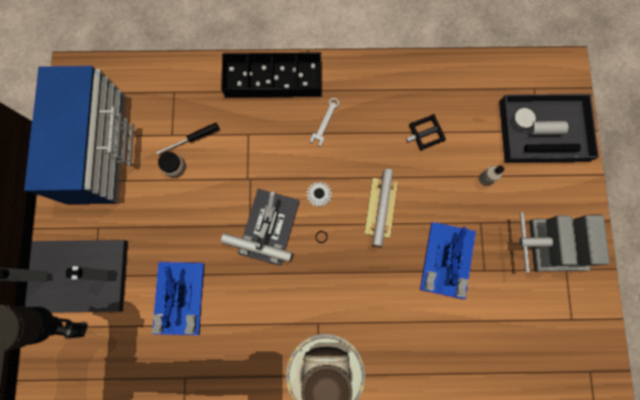

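View pics/side0.png

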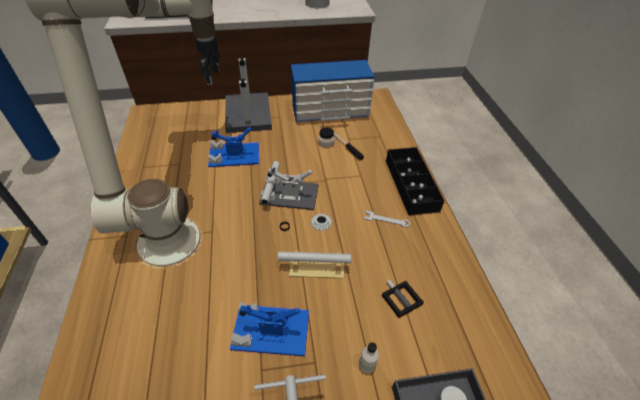

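The top picture shows a dark steel jig with the steerer tube at about (268,225). Two blue look-alike jigs stand at (180,297) and (450,260). The tube in its yellow wooden rest is at (382,207). The dark grey jig and this rest fit the description, so I'll confirm them in one crop with both views.

```bash
python3 - <<'E'
import cv2,numpy as np
t=cv2.imread("pics/top0.png")[155:275,220:420]
s=cv2.imread("pics/side0.png")[150:290,250:370]
t=cv2.resize(t,None,fx=4,fy=4,interpolation=cv2.INTER_CUBIC)  #800x480
s=cv2.resize(s,None,fx=4,fy=4,interpolation=cv2.INTER_CUBIC)  #480x560
cv2.imwrite("pics/tc.png",t);cv2.imwrite("pics/sc.png",s)
E
```

```text
(no output)
```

View pics/tc.png

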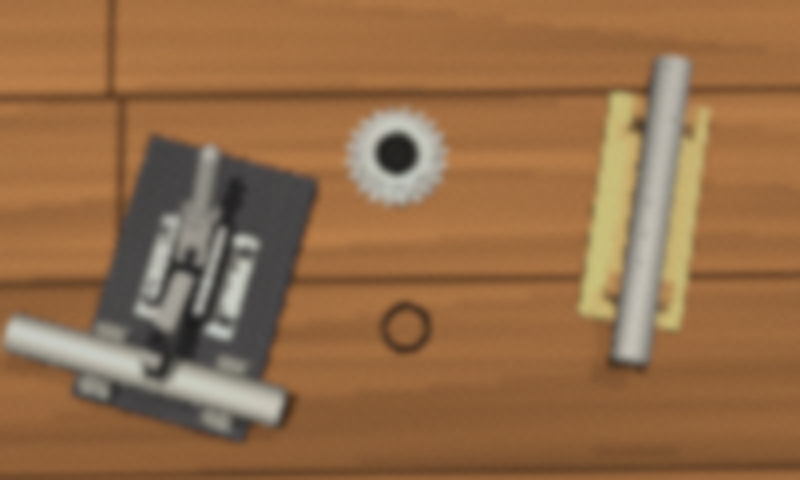

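View pics/sc.png

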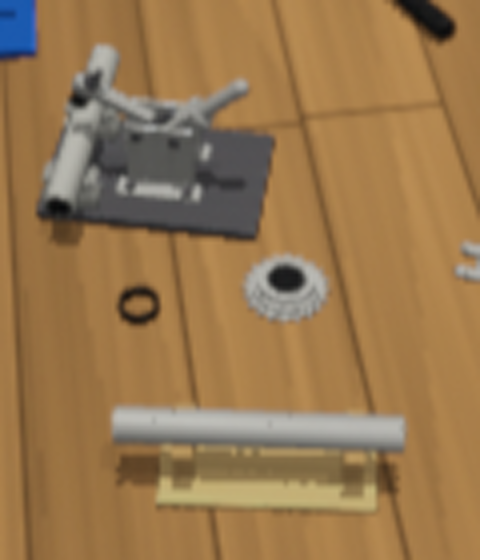

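The crops confirm the grey jig, with its handle rising at top-crop (210,150) and side-crop (240,87). The plate corners are at (152,135), (318,180), (243,440) and (75,395). The tube axis runs from (672,58) to (630,362), and the rest's board corners are at (612,92), (710,108), (680,330) and (580,312).

```bash
cat > h.py <<'E'
from bench import arm, optics
import numpy as np, cv2
from scipy.spatial.transform import Rotation as R
np.set_printoptions(precision=3,suppress=True)
def cam(n):
    i=optics.camera_info(n)
    if n!="wrist": return i["camera_matrix"],np.linalg.inv(i["view"])
    s=arm.read_state(); T=np.eye(4);T[:3,:3]=R.from_quat(s["ee_rot"]).as_matrix();T[:3,3]=s["position"]
    return i["camera_matrix"],T@i["T_tool_cam"]
def ray(n,uv,C=None):
    K,W=C or cam(n)
    d=np.array([(uv[0]-K[0,2])/K[0,0],-(uv[1]-K[1,2])/K[1,1],-1])
    return W[:3,3],W[:3,:3]@d
def onz(n,uv,z,C=None):
    o,d=ray(n,uv,C); return o+d*(z-o[2])/d[2]
def tri(a,b):
    o1,d1=a;o2,d2=b
    t=np.linalg.lstsq(np.c_[d1,-d2],o2-o1,rcond=None)[0]
    p,q=o1+t[0]*d1,o2+t[1]*d2
    return (p+q)/2,np.linalg.norm(p-q)
def proj(n,p,C=None):
    K,W=C or cam(n); c=np.linalg.inv(W)@np.r_[p,1]
    return K[0,0]*c[0]/-c[2]+K[0,2],-K[1,1]*c[1]/-c[2]+K[1,2]
E
python3 - <<'E'
from h import *
t=lambda x,y:(220+(x-1.5)/4,155+(y-1.5)/4); s=lambda x,y:(250+(x-1.5)/4,150+(y-1.5)/4)
a=onz("top",t(672,58),60);b=onz("top",t(630,362),60);print("tube top",a,b,(a+b)/2,np.arctan2(*(a-b)[1::-1]),np.linalg.norm(a-b))
a=onz("side",s(405,432),55);b=onz("side",s(115,425),55);print("tube side",a,b,(a+b)/2,np.arctan2(*(a-b)[1::-1]),np.linalg.norm(a-b))
r=[onz("top",t(*p),8) for p in [(612,92),(710,108),(680,330),(580,312)]]
print("rest",np.mean(r,0),np.arctan2(*(r[0]+r[1]-r[2]-r[3])[1::-1]),np.linalg.norm(r[0]-r[3]),np.linalg.norm(r[0]-r[1]))
r=[onz("side",s(*p),8) for p in [(157,507),(376,511)]];print("rest near side edge",r)
j=[onz("top",t(*p),12) for p in [(152,135),(318,180),(243,440),(75,395)]]
print("plate",np.mean(j,0),np.arctan2(*(j[0]+j[1]-j[2]-j[3])[1::-1]),np.linalg.norm(j[0]-j[3]),np.linalg.norm(j[0]-j[1]))
a=onz("top",t(10,333),45);b=onz("top",t(283,405),45);print("steerer",(a+b)/2,np.arctan2(*(a-b)[1::-1])-np.pi/2,np.linalg.norm(a-b))
print("tip",*tri(ray("top",t(210,150)),ray("side",s(240,87))))
print(arm.read_state()["position"])
for n in("cog",(397,153),14),("spacer",(405,328),12): print(n[0],onz("top",t(*n[1]),n[2]))
E
```

```text
tube top [ 568.479 -188.439   60.   ] [ 350.205 -150.227   60.   ] [ 459.342 -169.333   60.   ] -0.17330920727539856 221.5930416311635
tube side [ 568.634 -189.709   55.   ] [ 351.699 -153.048   55.   ] [ 460.167 -171.378   55.   ] -0.16741575331902747 220.01091195142664
rest [ 467.326 -172.287    8.   ] -0.17480720110993625 166.95847984806687 73.77589244969774
rest near side edge [array([ 377.23 , -199.581,    8.   ]), array([ 542.084, -226.21 ,    8.   ])]
plate [414.238 156.759  12.   ] -0.2753869821015837 197.836773025692 127.49046565928137
steerer [351.196 188.855  45.   ] -0.26901614837549603 199.7989684943413
tip [489.293 136.995 124.359] 3.94107320313941
[167.659 601.654 230.454]
cog [510.609  10.331  14.   ]
spacer [381.421   6.114  12.   ]
```

```bash
cat >> h.py <<'E'
def ori(yaw,e):  # tool x along (yaw, elevation e), y level, z down-ish
    x=np.array([np.cos(yaw)*np.cos(e),np.sin(yaw)*np.cos(e),np.sin(e)])
    y=np.array([np.sin(yaw),-np.cos(yaw),0]); return np.c_[x,y,np.cross(x,y)]
def rel(p,yaw,e,base=None):  # base=(pos,R) commanded; default measured
    s=arm.read_state()
    P,B=base or (s["position"],R.from_quat(s["ee_rot"]).as_matrix())
    M=ori(yaw,e)
    print("slide",B.T@(np.array(p)-P),"dr",R.from_matrix(B.T@M).as_rotvec()/np.radians(8))
E
python3 - <<'E'
from h import *
rel((430,180,230),-.2,0); rel((460,-170,150),-.17,0)
E
```

```text
slide [365.961 335.688   1.037] dr [ 0.012 -0.    -0.515]
slide [488.867 664.633  81.591] dr [ 0.012  0.    -0.73 ]
```

Emit:
step_arm --motion '[{"slide": [50, 40, 0], "dr": [0, 0, 0], "jaw": 85}, {"slide": [95, 82, 0], "dr": [0, 0, -0.2], "jaw": 85}, {"slide": [140, 125, 0], "dr": [0, 0, -0.3], "jaw": 85}, {"slide": [185, 168, 0], "dr": [0, 0, -0.4], "jaw": 85}, {"slide": [230, 211, 0], "dr": [0, 0, -0.5], "jaw": 85}, {"slide": [275, 254, 0], "dr": [0, 0, -0.5], "jaw": 85}, {"slide": [320, 297, 0], "dr": [0, 0, -0.5], "jaw": 85}, {"slide": [366, 336, 0], "dr": [0, 0, -0.5], "jaw": 85}]'

```text
clock: 1.15
position: [430.6, 178.2, 231.5]
ee_rot: [0.995, -0.101, 0.0, -0.0]
contact_force: [0.3, 0.3, 0.1]
gripper_width: 85.4
grasp_force: 0.0
```

```bash
python3 - <<'E'
from h import *
s=arm.read_state();print(s["clock"],s["position"],s["joints"])
rel((460,-170,150),-.17,0)
E
```

```text
1.15 [430.605 178.183 231.502] [ 0.742  0.111 -0.364 -0.    -1.095  0.627]
slide [ 98.515 335.281  81.359] dr [-0.004 -0.002 -0.227]
```

Emit:
step_arm --motion '[{"slide": [15, 55, 0], "dr": [0, 0, 0], "jaw": 85}, {"slide": [30, 110, 0], "dr": [0, 0, -0.1], "jaw": 85}, {"slide": [45, 165, 0], "dr": [0, 0, -0.2], "jaw": 85}, {"slide": [60, 220, 20], "dr": [0, 0, -0.2], "jaw": 85}, {"slide": [80, 270, 40], "dr": [0, 0, -0.23], "jaw": 85}, {"slide": [98.5, 320, 65], "dr": [0, 0, -0.23], "jaw": 85}, {"slide": [98.5, 335, 81], "dr": [0, 0, -0.23], "jaw": 85}, {"slide": [98.5, 335, 81], "dr": [0, 0, -0.23], "jaw": 85}]'

```text
clock: 2.15
position: [458.0, -168.8, 148.7]
ee_rot: [0.996, -0.086, -0.002, 0.0]
contact_force: [-0.4, -0.2, 1.3]
gripper_width: 85.1
grasp_force: 0.0
```

```bash
python3 - <<'E'
from h import *
s=arm.read_state();print(s["clock"],s["position"],s["joints"])
C=cam("wrist"); np.savez("c1.npz",K=C[0],W=C[1])
cv2.imwrite("pics/w1.png",optics.get_image("wrist"))
print(proj("wrist",(568,-189,55),C),proj("wrist",(351,-152,55),C))
E
```

```text
2.15 [ 457.971 -168.783  148.74 ] [-0.02   0.237 -0.436 -0.    -0.901  1.418]
(np.float64(323.4853638644381), np.float64(50.55065128971302)) (np.float64(324.17947864912855), np.float64(305.1093132651346))
```

View pics/w1.png

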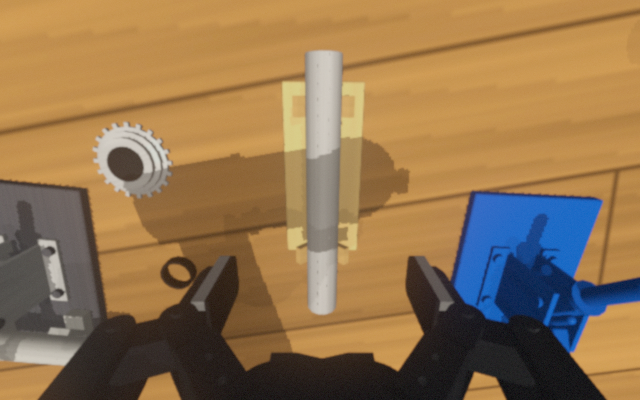

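The wrist picture shows the tube from (324,52) to (321,310), centred between the fingers as predicted. I'll descend and grip.

Emit:
step_arm --motion '[{"slide": [2, 1, 45], "dr": [0, 0, 0], "jaw": 85}, {"slide": [2, 1, 85], "dr": [0, 0, 0], "jaw": 85}, {"slide": [2, 1, 107], "dr": [0, 0, 0], "jaw": 85}, {"slide": [2, 1, 114], "dr": [0, 0, 0], "jaw": 70}, {"slide": [2, 1, 114], "dr": [0, 0, 0], "jaw": 40}, {"slide": [2, 1, 114], "dr": [0, 0, 0], "jaw": 15}, {"slide": [2, 1, 114], "dr": [0, 0, 0], "jaw": 15}, {"slide": [2, 1, 114], "dr": [0, 0, 0], "jaw": 15}]'

```text
clock: 3.2
position: [462.0, -170.2, 38.0]
ee_rot: [0.996, -0.085, 0.001, 0.001]
contact_force: [-0.7, -4.8, 5.0]
gripper_width: 25.6
grasp_force: 59.1
```

Emit:
step_arm --motion '[{"slide": [0, 0, 0], "dr": [0, 0, 0], "jaw": 15}, {"slide": [0, 0, 0], "dr": [0, 0, 0], "jaw": 15}, {"slide": [0, 0, -10], "dr": [0, 0, 0], "jaw": 15}, {"slide": [0, 0, -40], "dr": [0, 0, 0], "jaw": 15}, {"slide": [0, 0, -80], "dr": [0, 0, 0], "jaw": 15}, {"slide": [0, 0, -120], "dr": [0, 0, 0], "jaw": 15}, {"slide": [0, 0, -160], "dr": [0, 0, 0], "jaw": 15}, {"slide": [0, 0, -160], "dr": [0, 0, 0], "jaw": 15}]'

```text
clock: 4.2
position: [463.1, -169.1, 200.3]
ee_rot: [0.996, -0.085, 0.004, -0.0]
contact_force: [-0.9, -0.3, -1.8]
gripper_width: 25.8
grasp_force: 59.4
```

```bash
cat >> h.py <<'E'
H=np.array([434.5,151,70.]);YJ=-.272
def ins(s,e,H=H,yaw=YJ,off=0,lift=0):  # TCP for tube centre s from hinge along handle
    M=ori(yaw,e); return H+M[:,0]*(s+off)+M[:,2]*(19+lift)
E
python3 - <<'E'
from h import *
for n in("top","side"): print(cam(n)[1][:3,3])
s=arm.read_state();print(s["position"],R.from_quat(s["ee_rot"]).as_matrix())
print(ins(235,.76)); rel(ins(235,.76),YJ,.76)
E
```

```text
[ 227.248   13.01  1377.461]
[ 349.423 -851.408 1022.458]
[ 463.051 -169.139  200.276] [[ 0.986 -0.169  0.009]
 [-0.169 -0.986 -0.   ]
 [ 0.009 -0.001 -1.   ]]
[611.182 101.721 218.125]
slide [ 100.498 -291.974  -16.679] dr [-0.289  5.377  0.695]
```

Emit:
step_arm --motion '[{"slide": [30, -40, -30], "dr": [0, 0.5, 0.1], "jaw": 15}, {"slide": [60, -80, -45], "dr": [-0.05, 1.5, 0.2], "jaw": 15}, {"slide": [90, -120, -50], "dr": [-0.1, 2.5, 0.3], "jaw": 15}, {"slide": [110, -160, -45], "dr": [-0.15, 3.5, 0.4], "jaw": 15}, {"slide": [110, -200, -35], "dr": [-0.2, 4.3, 0.5], "jaw": 15}, {"slide": [105, -240, -25], "dr": [-0.25, 5.0, 0.6], "jaw": 15}, {"slide": [100.5, -275, -17], "dr": [-0.29, 5.38, 0.7], "jaw": 15}, {"slide": [100.5, -292, -17], "dr": [-0.29, 5.38, 0.7], "jaw": 15}]'

```text
clock: 5.2
position: [641.5, -20.3, 276.2]
ee_rot: [0.923, -0.133, 0.354, 0.07]
contact_force: [2.3, 0.7, -1.4]
gripper_width: 25.3
grasp_force: 59.9
```

Emit:
step_arm --motion '[{"slide": [0, 0, 0], "dr": [0, 0, 0], "jaw": 15}, {"slide": [0, 0, 0], "dr": [0, 0, 0], "jaw": 15}, {"slide": [0, 0, 0], "dr": [0, 0, 0], "jaw": 15}, {"slide": [0, 0, 0], "dr": [0, 0, 0], "jaw": 15}, {"slide": [0, 0, 0], "dr": [0, 0, 0], "jaw": 15}, {"slide": [0, 0, 0], "dr": [0, 0, 0], "jaw": 15}, {"slide": [0, 0, 0], "dr": [0, 0, 0], "jaw": 15}, {"slide": [0, 0, 0], "dr": [0, 0, 0], "jaw": 15}]'

```text
clock: 6.2
position: [642.3, -21.1, 277.6]
ee_rot: [0.923, -0.133, 0.354, 0.071]
contact_force: [0.0, 0.0, -1.8]
gripper_width: 25.4
grasp_force: 59.9
```

```bash
python3 - <<'E'
from h import *
s=arm.read_state();print(s["clock"],s["position"],s["joints"]); rel(ins(235,.76),YJ,.76)
t=optics.get_image("top");d=optics.get_image("side")
cv2.imwrite("pics/top2.png",t);cv2.imwrite("pics/side2.png",d)
a=cv2.resize(t[140:260,230:330],None,fx=4,fy=4,interpolation=cv2.INTER_CUBIC)
b=cv2.resize(d[120:240,250:350],None,fx=4,fy=4,interpolation=cv2.INTER_CUBIC)
cv2.imwrite("pics/ab2.png",np.hstack([a,b]))
E
```

```text
6.2 [642.252 -21.055 277.576] [ 0.098  0.114 -0.769  1.579 -0.29  -0.289]
slide [ -86.219 -110.129   -3.42 ] dr [0.328 0.155 0.025]
```

View pics/ab2.png

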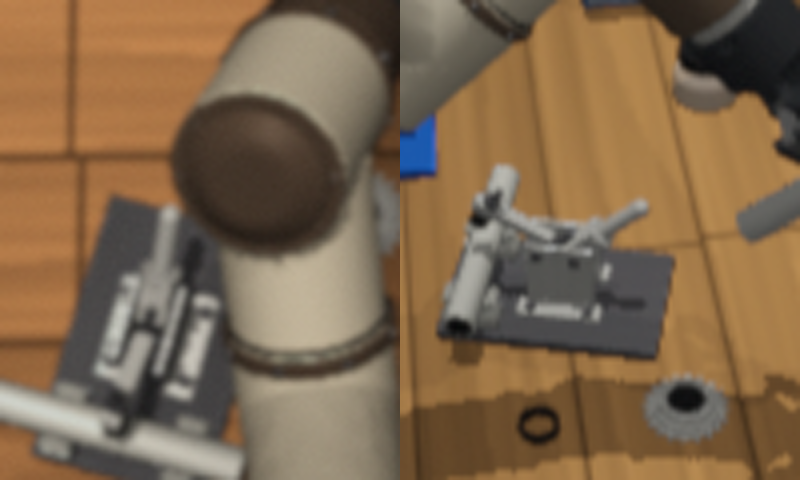

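In the left (top) half the forearm covers part of the jig, but the handle is visible with its tip at (170,210). In the right (side) half the tip is at (640,207), and the tube's near end at about (750,222) is not there yet. The wrist was slowed near a singularity, so I'll carry on.

Emit:
step_arm --motion '[{"slide": [0, -30, 0], "dr": [0, 0, 0], "jaw": 15}, {"slide": [0, -60, 0], "dr": [0.05, 0, 0], "jaw": 15}, {"slide": [-15, -85, 0], "dr": [0.1, 0, 0], "jaw": 15}, {"slide": [-40, -110, 0], "dr": [0.2, 0.1, 0], "jaw": 15}, {"slide": [-65, -110, -3], "dr": [0.3, 0.15, 0], "jaw": 15}, {"slide": [-86, -110, -3], "dr": [0.33, 0.15, 0], "jaw": 15}, {"slide": [-86, -110, -3], "dr": [0.33, 0.15, 0], "jaw": 15}, {"slide": [-86, -110, -3], "dr": [0.33, 0.15, 0], "jaw": 15}]'

```text
clock: 7.3
position: [612.6, 101.3, 219.1]
ee_rot: [0.92, -0.125, 0.368, 0.051]
contact_force: [-0.4, -0.3, -2.0]
gripper_width: 25.9
grasp_force: 60.0
```

```bash
python3 - <<'E'
from h import *
s=arm.read_state();print(s["clock"],s["position"],s["joints"]); rel(ins(235,.76),YJ,.76)
t=optics.get_image("top");d=optics.get_image("side");w=optics.get_image("wrist")
cv2.imwrite("pics/top3.png",t);cv2.imwrite("pics/side3.png",d);cv2.imwrite("pics/w3.png",w)
a=cv2.resize(t[140:260,230:330],None,fx=4,fy=4,interpolation=cv2.INTER_CUBIC)
b=cv2.resize(d[120:240,260:360],None,fx=4,fy=4,interpolation=cv2.INTER_CUBIC)
cv2.imwrite("pics/ab3.png",np.hstack([a,b]))
E
```

```text
7.3 [612.649 101.28  219.085] [ 0.216  0.166 -0.855  1.982 -0.36  -0.801]
slide [-1.771 -0.035 -0.36 ] dr [-0.003 -0.006  0.016]
```

View pics/ab3.png

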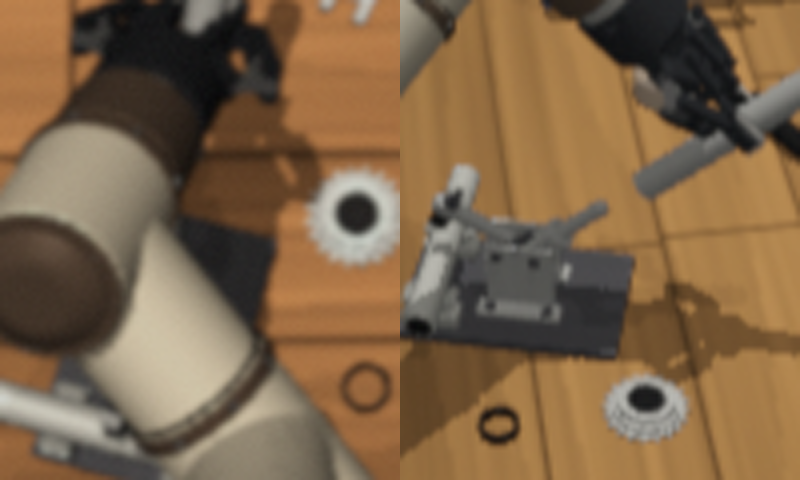

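```bash
cat > kin.py <<'E'
from h import *
from scipy.optimize import least_squares
Q=np.array([[1.5576,.3854,.007,-.0004,-1.194,-.2586],[.742,.111,-.364,0,-1.095,.627],[-.02,.237,-.436,0,-.901,1.418],[.098,.114,-.769,1.579,-.29,-.289],[.216,.166,-.855,1.982,-.36,-.801]])
P=np.array([[167.66,601.65,230.45],[430.605,178.183,231.5],[457.971,-168.783,148.74],[642.25,-21.055,277.6],[612.65,101.28,219.1]])
O=R.from_quat([[.9908,-.1356,-.0001,.0008],[.995,-.101,0,0],[.996,-.086,-.002,0],[.923,-.133,.354,.071],[.92,-.125,.368,.051]])
def fk(p,q,s4,s6,off):
    a1,h,L2,L3,a3,d,Lt,d5=p; f=q[1]-q[2]
    A=R.from_euler('z',q[0]); F=A*R.from_euler('y',f)
    G=F*R.from_euler('x',s4*q[3])*R.from_euler('y',-q[4]) ; T=G*R.from_euler('x',s6*q[5]+off)
    w=A.apply([a1+L2*np.sin(q[1]),d,h+L2*np.cos(q[1])])+F.apply([L3,0,a3])
    M=T.as_matrix()
    M=np.c_[M[:,1],M[:,2],M[:,0]]  # tool x,y,z
    return w+G.apply([Lt,d5,0]),R.from_matrix(M)
def fit():
    best=None
    for s4 in(1,-1):
        for s6 in(1,-1):
            for off in np.arange(4)*np.pi/2:
                e=max((fk(np.zeros(8),q,s4,s6,off)[1].inv()*o).magnitude() for q,o in zip(Q,O))
                if best is None or e<best[0]: best=(e,s4,s6,off)
    b=best[1:]
    x0=[0,300,450,400,0,-160,250,0]
    r=least_squares(lambda p:np.r_[np.concatenate([fk(p,q,*b)[0]-x for q,x in zip(Q,P)]),(p-x0)*.002],x0)
    return best,r
if __name__=="__main__":
    best,r=fit();print(best,r.x,np.abs(r.fun[:15]).max())
    def ik(p,M,q0):
        t=R.from_matrix(M)
        g=lambda q:np.r_[(fk(r.x,q,*best[1:])[0]-p)/100,(fk(r.x,q,*best[1:])[1].inv()*t).as_rotvec()]
        s=least_squares(g,q0); return s.x,np.abs(s.fun).max()
    for tilt in(0,-.3,-.5):  # tool pitch relative to tube
        q=Q[4]
        for s,e in[(235,.76),(200,.76),(160,.76),(150,.76),(150,.5),(150,.25),(150,0)]:
            M=ori(YJ,e); T=ori(YJ,e+tilt); p=H+M[:,0]*s+T[:,2]*19
            q,er=ik(p,T,q); print(tilt,s,e,q,er)
E
python3 kin.py
```

```text
(0.0015347532001474347, -1, -1, np.float64(3.141592653589793)) [  -0.71   161.682  565.413  422.555   -0.417    0.207  298.618 -159.89 ] 0.214109790370685
0 235 0.76 [ 0.217  0.166 -0.858  1.984 -0.361 -0.807] 1.1657220966299066e-10
0 200 0.76 [ 0.191  0.169 -0.908  2.145 -0.375 -0.955] 2.842170943040401e-15
0 160 0.76 [ 0.174  0.181 -0.961  2.297 -0.409 -1.103] 3.126388037344441e-15
0 150 0.76 [ 0.172  0.186 -0.975  2.33  -0.421 -1.137] 1.4229328826331766e-12
0 150 0.5 [ 0.329  0.253 -0.9    1.592 -0.275 -0.565] 1.5620571502950043e-12
0 150 0.25 [ 0.536  0.379 -0.576  0.402 -0.474  0.417] 4.3158365770068487e-13
0 150 0 [ 0.463  0.51  -0.297 -0.    -0.764  0.836] 5.3989879233995455e-12
-0.3 235 0.76 [ 0.536  0.208 -0.585  0.665 -0.547  0.228] 1.0231815394945442e-14
-0.3 200 0.76 [ 0.55   0.198 -0.691  0.778 -0.481  0.085] 1.1368683772161603e-15
-0.3 160 0.76 [ 0.547  0.191 -0.812  0.962 -0.406 -0.115] 2.7000623958883807e-15
-0.3 150 0.76 [ 0.542  0.19  -0.842  1.021 -0.388 -0.173] 5.32963895238936e-12
-0.3 150 0.5 [ 0.551  0.33  -0.484  0.248 -0.634  0.556] 6.649543138337322e-12
-0.3 150 0.25 [ 0.452  0.475 -0.226 -0.042 -0.907  0.873] 1.1354472917446401e-13
-0.3 150 0 [ 0.372  0.626 -0.032 -0.194 -1.163  1.027] 2.6261659513693303e-13
-0.5 235 0.76 [ 0.519  0.269 -0.329  0.256 -0.805  0.617] 2.0747847884194925e-14
-0.5 200 0.76 [ 0.553  0.255 -0.425  0.286 -0.733  0.548] 9.858013072516769e-11
-0.5 160 0.76 [ 0.593  0.245 -0.533  0.33  -0.649  0.457] 5.111189693707275e-10
-0.5 150 0.76 [ 0.603  0.243 -0.56   0.343 -0.627  0.431] 2.2453150450019167e-14
-0.5 150 0.5 [ 0.486  0.398 -0.268  0.    -0.905  0.813] 4.689582056016661e-13
-0.5 150 0.25 [ 0.39   0.555 -0.054 -0.166 -1.165  0.99 ] 9.57243173616007e-13
-0.5 150 0 [ 0.323  0.715  0.12  -0.276 -1.407  1.081] 3.126388037344441e-15
```

The fitted kinematics show that joint 4 would pass its limit during insertion with this tool direction. The tube is round, so rolling the gripper about the tube axis costs nothing. I'll check which roll works.

```bash
cat >> h.py <<'E'
def rori(yaw,e,roll): return ori(yaw,e)@R.from_euler('x',roll).as_matrix()
E
cat > k2.py <<'E'
from kin import *
best,r=fit()
def ik(p,M,q0):
    t=R.from_matrix(M)
    g=lambda q:np.r_[(fk(r.x,q,*best[1:])[0]-p)/100,(fk(r.x,q,*best[1:])[1].inv()*t).as_rotvec()]
    s=least_squares(g,q0); return s.x,np.abs(s.fun).max()
E
python3 - <<'E'
from k2 import *
for roll in(-.6,-.4,-.25,.25,.4,.6):
    q=Q[4]
    for a in np.linspace(0,1,5):
        M=rori(YJ,.76,roll*a); q,er=ik(H+M[:,0]*235+M[:,2]*19,M,q)
    for s,e in[(235,.76),(190,.76),(150,.76),(150,.5),(150,.25),(150,0)]:
        M=rori(YJ,e,roll); q,er=ik(H+M[:,0]*s+M[:,2]*19,M,q); print(roll,s,e,q,round(er,4))
E
```

```text
-0.6 235 0.76 [ 0.686  0.407 -0.598  1.068 -1.123 -0.408] 0.0
-0.6 190 0.76 [ 0.734  0.415 -0.678  1.07  -1.102 -0.507] 0.0
-0.6 150 0.76 [ 0.781  0.429 -0.743  1.069 -1.081 -0.596] 0.0
-0.6 150 0.5 [ 0.724  0.489 -0.589  0.843 -1.028 -0.232] 0.0
-0.6 150 0.25 [ 0.672  0.577 -0.418  0.604 -1.063  0.117] 0.0
-0.6 150 0 [ 0.62   0.68  -0.244  0.396 -1.166  0.424] 0.0
-0.4 235 0.76 [ 0.617  0.312 -0.707  1.224 -0.903 -0.458] 0.0
-0.4 190 0.76 [ 0.655  0.318 -0.793  1.265 -0.891 -0.577] 0.0
-0.4 150 0.76 [ 0.692  0.331 -0.863  1.299 -0.881 -0.686] 0.0
-0.4 150 0.5 [ 0.668  0.397 -0.695  0.948 -0.806 -0.262] 0.0
-0.4 150 0.25 [ 0.635  0.495 -0.487  0.585 -0.863  0.166] 0.0
-0.4 150 0 [ 0.579  0.61  -0.278  0.308 -1.012  0.513] 0.0
-0.25 235 0.76 [ 0.525  0.247 -0.783  1.399 -0.721 -0.524] 0.0
-0.25 190 0.76 [ 0.545  0.252 -0.87   1.486 -0.719 -0.664] 0.0
-0.25 150 0.76 [ 0.565  0.265 -0.941  1.563 -0.723 -0.79 ] 0.0
-0.25 150 0.5 [ 0.597  0.334 -0.776  1.074 -0.625 -0.308] 0.0
-0.25 150 0.25 [ 0.599  0.442 -0.534  0.553 -0.711  0.224] 0.0
-0.25 150 0 [ 0.541  0.565 -0.295  0.218 -0.905  0
[... 425 characters left out ...]
 6.061  0.018 -4.979] 0.1082
0.4 190 0.76 [ 0.422  0.151 -0.546  5.592  0.045 -4.502] 0.1031
0.4 150 0.76 [ 0.367  0.156 -0.524  5.174  0.039 -4.048] 0.0582
0.4 150 0.5 [ 0.484  0.247 -0.694  6.283  0.    -5.359] 0.0159
0.4 150 0.25 [ 0.352  0.355 -0.381  5.839 -0.439 -4.919] 0.0
0.4 150 0 [ 0.264  0.483 -0.219  5.755 -0.727 -4.875] 0.0
0.6 235 0.76 [ 0.374  0.167 -0.805  6.612  0.343 -5.477] 0.0
0.6 190 0.76 [ 0.453  0.177 -0.843  6.406  0.381 -5.329] 0.0
0.6 150 0.76 [ 0.519  0.198 -0.888  6.266  0.445 -5.239] 0.0
0.6 150 0.5 [ 0.295  0.275 -0.936  6.94   0.446 -5.831] 0.0
0.6 150 0.25 [ 0.021  0.37  -0.903  7.634  0.516 -6.356] 0.0
0.6 150 0 [-0.173  0.492 -0.779  8.18   0.635 -6.801] 0.0
```

Emit:
step_arm --motion '[{"slide": [-1, 2.0, 0], "dr": [-0.8, 0, 0], "jaw": 15}, {"slide": [-1.5, 4, -0.5], "dr": [-1.6, 0, 0], "jaw": 15}, {"slide": [-1.5, 6.5, -1], "dr": [-2.5, 0, 0], "jaw": 15}, {"slide": [-1.5, 8, -2], "dr": [-3.2, 0, 0], "jaw": 15}, {"slide": [-1.5, 9.1, -2.3], "dr": [-3.58, 0, 0], "jaw": 15}, {"slide": [-1.5, 9.1, -2.3], "dr": [-3.58, 0, 0], "jaw": 15}, {"slide": [-1.5, 9.1, -2.3], "dr": [-3.58, 0, 0], "jaw": 15}, {"slide": [-1.5, 9.1, -2.3], "dr": [-3.58, 0, 0], "jaw": 15}]'

```text
clock: 8.45
position: [606.4, 92.7, 219.0]
ee_rot: [0.879, -0.212, 0.325, 0.277]
contact_force: [-0.6, 0.1, -2.1]
gripper_width: 25.7
grasp_force: 60.1
```

```bash
cat >> h.py <<'E'
def relr(s,e,roll,H=H,yaw=YJ):
    st=arm.read_state(); P,B=st["position"],R.from_quat(st["ee_rot"]).as_matrix()
    M=rori(yaw,e,roll); p=H+M[:,0]*s+M[:,2]*19
    print("slide",B.T@(p-P),"dr",R.from_matrix(B.T@M).as_rotvec()/np.radians(8))
E
python3 - <<'E'
from h import *
s=arm.read_state();print(s["clock"],s["position"],s["joints"]); relr(235,.76,-.5)
t=optics.get_image("top");d=optics.get_image("side");w=optics.get_image("wrist")
cv2.imwrite("pics/top4.png",t);cv2.imwrite("pics/side4.png",d);cv2.imwrite("pics/w4.png",w)
a=cv2.resize(t[130:230,240:310],None,fx=5.7,fy=5.7,interpolation=cv2.INTER_CUBIC)[:,:399]
b=cv2.resize(d[130:230,290:360],None,fx=5.7,fy=5.7,interpolation=cv2.INTER_CUBIC)[:,:399]
w2=cv2.resize(w,(0,0),fx=.1,fy=.1)
cv2.imwrite("pics/ab4.png",np.hstack([a,b]))
E
```

```text
8.45 [606.36   92.743 218.983] [ 0.655  0.357 -0.659  1.142 -1.013 -0.431]
slide [ 1.029 -0.651 -0.544] dr [-0.005 -0.005  0.017]
```

View pics/ab4.png

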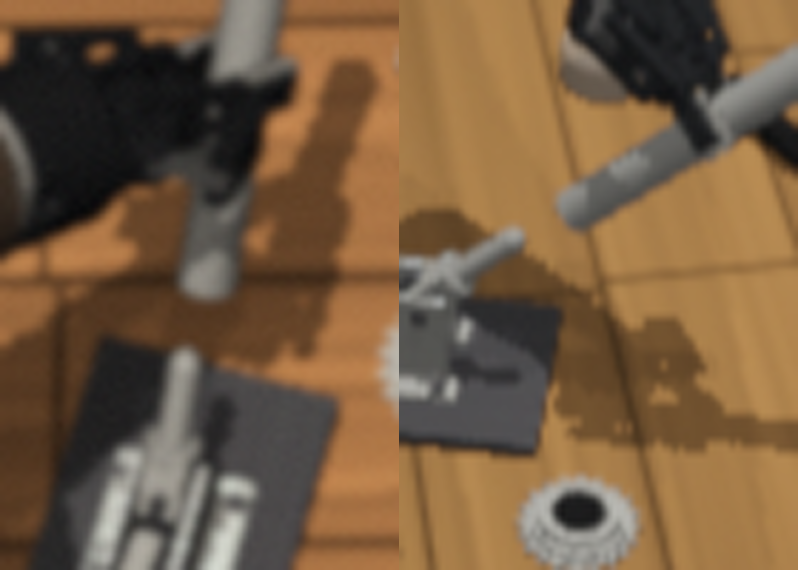

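Now both views show the tube's near end and the handle tip: top half (208,285) against (185,350), side half (573,213) against (515,238). The tube axis runs a few mm right of and below the handle axis. I'll measure that to sub-pixel and correct it.

```bash
cat > meas.py <<'E'
from h import *
def edges(prof,x0):  # strongest rise and fall positions of smoothed profile, subpixel
    g=np.gradient(cv2.GaussianBlur(prof.astype(np.float32)[None],(1,1),0)[0])
    def sub(i,g):
        if 0<i<len(g)-1:
            a,b,c=g[i-1:i+2]; d=a-2*b+c
            return x0+i+(0.5*(a-c)/d if d else 0)
        return x0+i
    return sub(int(np.argmax(g)),g),sub(int(np.argmin(g)),-g)
def axis(img,lines,lo,hi,cols=False,ch="val"):
    hsv=cv2.cvtColor(img,cv2.COLOR_BGR2HSV).astype(float)
    f={"val":img.astype(float).mean(2),"sat":255-hsv[...,1]}[ch]
    if cols: f=f.T
    out=[]
    for i,r in enumerate(lines):
        a,b=edges(f[r,lo(r):hi(r)],lo(r)); out.append((r,(a+b)/2,b-a))
    return np.array(out)
E
python3 - <<'E'
from meas import *
t=cv2.imread("pics/top4.png");d=cv2.imread("pics/side4.png")
T=axis(t,[131,133,135,168,170,172,174,176],lambda r:int(277-(r-131)*.155)-4,lambda r:int(290-(r-131)*.155)+4,ch="sat")
h=axis(t,range(194,205),lambda r:int(272-(r-194)*.15)-5,lambda r:int(272-(r-194)*.15)+7)
print(T.T);print(h.T)
S=axis(d,[323,325,327,329,331,333,352,354,356,358],lambda c:int(167-(c-321)*.62)-8,lambda c:int(167-(c-321)*.62)+9,True,"sat")
k=axis(d,range(302,310),lambda c:int(179.5-(c-302)*.65)-4,lambda c:int(179.5-(c-302)*.65)+6,True,"sat")
print(S.T);print(k.T)
E
```

```text
[[131.    133.    135.    168.    170.    172.    174.    176.   ]
 [283.735 283.447 282.775 277.554 277.046 276.665 276.532 276.275]
 [ 10.741  11.008  11.159  10.577  10.057   9.907  10.297  10.764]]
[[194.    195.    196.    197.    198.    199.    200.    201.    202.
  203.    204.   ]
 [271.666 271.497 271.302 271.106 270.983 270.708 270.556 270.404 270.301
  270.052 270.   ]
 [  4.93    4.985   4.885   4.629   4.542   4.629   4.754   4.84    4.836
    4.638   4.541]]
[[323.    325.    327.    329.    331.    333.    352.    354.    356.
  358.   ]
 [164.738 163.533 162.216 160.967 159.812 158.553 147.297 147.175 143.9
  149.935]
 [  8.638   8.51    9.002   8.632   9.093   8.67   10.713  13.65    9.326
   -4.129]]
[[302.    303.    304.    305.    306.    307.    308.    309.   ]
 [181.611 180.55  180.226 179.482 174.165 173.767 172.993 172.25 ]
 [ -2.055  -4.9    -5.548  -5.037   4.331   3.533   3.985   4.5  ]]
```

```bash
python3 - <<'E'
from h import *
st=arm.read_state();B=R.from_quat(st["ee_rot"]).as_matrix();u=B[:,0]
p=H+u*85
def f(v):
    a=p+B[:,1]*v[0]+B[:,2]*v[1]; b=a+u*100; o=[]
    x,y=proj("top",a),proj("top",b); o.append(x[0]+(194-x[1])*(y[0]-x[0])/(y[1]-x[1]))
    x,y=proj("side",a),proj("side",b); o.append(x[1]+(307-x[0])*(y[1]-x[1])/(y[0]-x[0])); print(o,(y[1]-x[1])/(y[0]-x[0])); return np.array(o)
f0=f((0,0));J=np.c_[f((5,0))-f0,f((0,5))-f0]/5
print(J,np.linalg.solve(J,[-1.45,-1.25]))
for n in("top","side"):
    x,y=proj(n,p),proj(n,p+100*u);print(n,x,(y[0]-x[0])/(y[1]-x[1]))
print(np.linalg.norm(st["position"]-19*B[:,2]-H), (st["position"]-19*B[:,2]-H)@B)
print("tip px",proj("side",p),proj("top",p))
E
```

```text
[np.float64(272.4063899480156), np.float64(173.50319398647218)] -0.6213631093657911
[np.float64(273.8726447302673), np.float64(173.53133303016236)] -0.6213066921416835
[np.float64(273.57790268565105), np.float64(175.20125141431953)] -0.6179585982705209
[[0.293 0.234]
 [0.006 0.34 ]] [-2.031 -3.647]
top (np.float64(272.90499792315075), np.float64(190.84594178947177)) -0.1580845824185414
side (np.float64(311.6059973460255), np.float64(170.6411971538152)) -1.609364934813516
233.98039984153078 [233.977   1.08    0.709]
tip px (np.float64(311.6059973460255), np.float64(170.6411971538152)) (np.float64(272.90499792315075), np.float64(190.84594178947177))
```

Emit:
step_arm --motion '[{"slide": [0, -2, -3.6], "dr": [0, 0, 0], "jaw": 15}, {"slide": [-10, -2, -3.6], "dr": [0, 0, 0], "jaw": 15}, {"slide": [-20, -2, -3.6], "dr": [0, 0, 0], "jaw": 15}, {"slide": [-30, -2, -3.6], "dr": [0, 0, 0], "jaw": 15}, {"slide": [-38, -2, -3.6], "dr": [0, 0, 0], "jaw": 15}, {"slide": [-44, -2, -3.6], "dr": [0, 0, 0], "jaw": 15}, {"slide": [-50, -2, -3.6], "dr": [0, 0, 0], "jaw": 15}, {"slide": [-50, -2, -3.6], "dr": [0, 0, 0], "jaw": 15}]'

```text
clock: 9.6
position: [570.8, 106.8, 185.5]
ee_rot: [0.879, -0.211, 0.325, 0.277]
contact_force: [-0.0, -0.6, -2.8]
gripper_width: 25.6
grasp_force: 60.0
```

```bash
python3 - <<'E'
from h import *
s=arm.read_state();print(s["clock"],s["position"],s["joints"],s["contact_force"]); relr(235,.76,-.5)
t=optics.get_image("top");d=optics.get_image("side")
cv2.imwrite("pics/top5.png",t);cv2.imwrite("pics/side5.png",d)
a=cv2.resize(t[140:240,240:310],None,fx=5.7,fy=5.7,interpolation=cv2.INTER_CUBIC)[:,:399]
b=cv2.resize(d[130:230,280:350],None,fx=5.7,fy=5.7,interpolation=cv2.INTER_CUBIC)[:,:399]
cv2.imwrite("pics/ab5.png",np.hstack([a,b]))
E
```

```text
9.6 [570.802 106.78  185.509] [ 0.715  0.367 -0.744  1.153 -1.    -0.547] [-0.004 -0.564 -2.849]
slide [51.637  2.111  3.101] dr [-0.002 -0.007  0.029]
```

View pics/ab5.png

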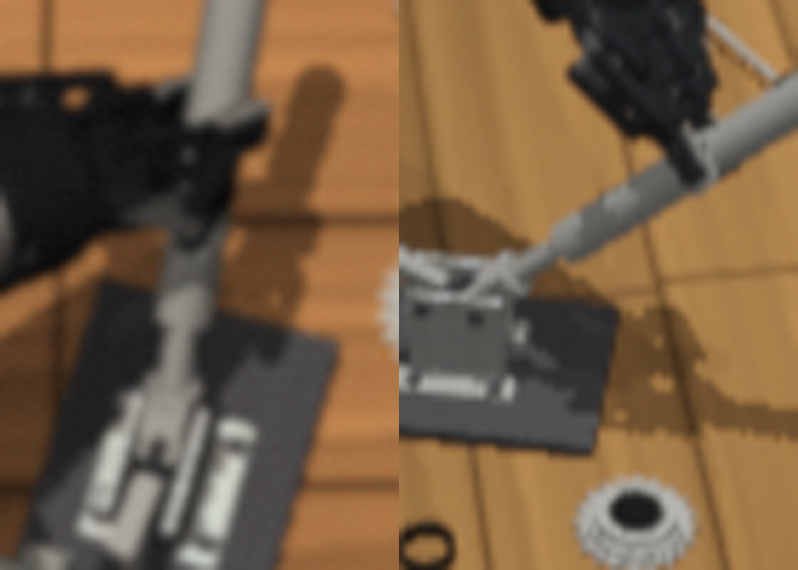

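Both views show the tube's near end over the tip (top half (190,320), side half (560,245)), coaxial and with no contact force. I'll push on.

Emit:
step_arm --motion '[{"slide": [-6, 0, 0], "dr": [0, 0, 0], "jaw": 15}, {"slide": [-12, 0, 0], "dr": [0, 0, 0], "jaw": 15}, {"slide": [-18, 0, 0], "dr": [0, 0, 0], "jaw": 15}, {"slide": [-24, 0, 0], "dr": [0, 0, 0], "jaw": 15}, {"slide": [-29, 0, 0], "dr": [0, 0, 0], "jaw": 15}, {"slide": [-32, 0, 0], "dr": [0, 0, 0], "jaw": 15}, {"slide": [-32, 0, 0], "dr": [0, 0, 0], "jaw": 15}, {"slide": [-32, 0, 0], "dr": [0, 0, 0], "jaw": 15}]'

```text
clock: 10.7
position: [548.8, 113.0, 163.9]
ee_rot: [0.879, -0.211, 0.325, 0.277]
contact_force: [0.0, -0.5, -3.3]
gripper_width: 25.5
grasp_force: 60.0
```

```bash
python3 - <<'E'
from h import *
from scipy.spatial.transform import Slerp
s=arm.read_state();print(s["clock"],s["position"],s["contact_force"],s["wrist_torque"])
P,B=s["position"],R.from_quat(s["ee_rot"]).as_matrix()
G=P-19*B[:,2]; r=G-H; print("local",B.T@r)
ax=ori(YJ,0)[:,1]  # swing down: rotate about world axis
for da in np.arange(.1,.86,.1):
    Rw=R.from_rotvec(-ax*da) if (R.from_rotvec(-ax*.1).apply(B[:,0])[2]<B[2,0]) else R.from_rotvec(ax*da)
    Pn=H+Rw.apply(P-H); print(round(da,2),"slide",B.T@(Pn-P),"dr",R.from_matrix(B.T@Rw.as_matrix()@B).as_rotvec()/np.radians(8))
E
```

```text
10.7 [548.801 113.003 163.898] [ 0.046 -0.504 -3.306] [ 1.671  1.209 -0.   ]
local [151.878  -1.457  -2.991]
0.1 slide [-2.232 -7.232 13.245] dr [ 0.002 -0.629 -0.343]
0.2 slide [ -5.959 -14.325  26.226] dr [ 0.005 -1.258 -0.686]
0.3 slide [-11.144 -21.209  38.814] dr [ 0.007 -1.886 -1.029]
0.4 slide [-17.736 -27.814  50.881] dr [ 0.009 -2.515 -1.372]
0.5 slide [-25.668 -34.076  62.309] dr [ 0.012 -3.144 -1.715]
0.6 slide [-34.861 -39.931  72.982] dr [ 0.014 -3.773 -2.057]
0.7 slide [-45.224 -45.32   82.794] dr [ 0.016 -4.401 -2.4  ]
0.8 slide [-56.652 -50.191  91.647] dr [ 0.019 -5.03  -2.743]
```

Emit:
step_arm --motion '[{"slide": [-1, -3.6, 6.6], "dr": [0, -0.31, -0.17], "jaw": 15}, {"slide": [-2.2, -7.2, 13.2], "dr": [0, -0.63, -0.34], "jaw": 15}, {"slide": [-4, -10.8, 19.8], "dr": [0, -0.94, -0.51], "jaw": 15}, {"slide": [-6, -14.3, 26.2], "dr": [0, -1.26, -0.69], "jaw": 15}, {"slide": [-8.4, -17.8, 32.6], "dr": [0, -1.57, -0.86], "jaw": 15}, {"slide": [-11.1, -21.2, 38.8], "dr": [0, -1.89, -1.03], "jaw": 15}, {"slide": [-14.3, -24.6, 44.9], "dr": [0, -2.2, -1.2], "jaw": 15}, {"slide": [-17.7, -27.8, 50.9], "dr": [0, -2.51, -1.37], "jaw": 15}]'

```text
clock: 11.7
position: [572.4, 103.8, 110.9]
ee_rot: [0.938, -0.172, 0.137, 0.268]
contact_force: [-13.7, 3.3, 10.2]
gripper_width: 25.8
grasp_force: 62.3
```

```bash
cat > sw.py <<'E'
from h import *
import sys
s=arm.read_state();print(s["clock"],s["position"],s["contact_force"],s["wrist_torque"],s["joints"])
P,B=s["position"],R.from_quat(s["ee_rot"]).as_matrix()
print("local",B.T@(P-19*B[:,2]-H),"elev",np.arcsin(B[2,0]))
ax=-ori(YJ,0)[:,1]
if R.from_rotvec(ax*.1).apply(B[:,0])[2]>B[2,0]: ax=-ax
for da in map(float,sys.argv[1:]):
    Rw=R.from_rotvec(ax*da); Pn=H+Rw.apply(P-H)
    print(da,"slide",B.T@(Pn-P),"dr",R.from_matrix(B.T@Rw.as_matrix()@B).as_rotvec()/np.radians(8))
E
python3 sw.py .1 .2 .3 .4
```

```text
11.7 [572.369 103.77  110.88 ] [-13.652   3.289  10.226] [ 0.279  3.522 -1.813] [ 0.68   0.489 -0.532  0.715 -0.948 -0.015]
local [150.571   1.702  -3.659] elev 0.35725389959516257
0.1 slide [-2.008 -7.283 13.081] dr [ 0.002 -0.626 -0.348]
0.2 slide [ -5.501 -14.436  25.92 ] dr [ 0.005 -1.252 -0.696]
0.3 slide [-10.444 -21.388  38.387] dr [ 0.007 -1.878 -1.044]
0.4 slide [-16.787 -28.07   50.358] dr [ 0.009 -2.504 -1.392]
```

Emit:
step_arm --motion '[{"slide": [-1, -3.6, 6.6], "dr": [0, -0.31, -0.17], "jaw": 15}, {"slide": [-2, -7.2, 13.1], "dr": [0, -0.63, -0.35], "jaw": 15}, {"slide": [-3.7, -10.8, 19.6], "dr": [0, -0.94, -0.52], "jaw": 15}, {"slide": [-5.5, -14.4, 25.9], "dr": [0, -1.25, -0.7], "jaw": 15}, {"slide": [-7.8, -18, 32.2], "dr": [0, -1.57, -0.87], "jaw": 15}, {"slide": [-10.4, -21.4, 38.4], "dr": [0, -1.88, -1.04], "jaw": 15}, {"slide": [-13.5, -24.8, 44.5], "dr": [0, -2.19, -1.22], "jaw": 15}, {"slide": [-15.2, -26.5, 47.5], "dr": [0, -2.35, -1.3], "jaw": 15}]'

```text
clock: 12.7
position: [579.5, 104.4, 52.7]
ee_rot: [0.96, -0.127, -0.041, 0.245]
contact_force: [0.8, -1.1, -3.8]
gripper_width: 25.4
grasp_force: 60.0
```

```bash
python3 sw.py .03 .06; python3 - <<'E'
from h import *
d=optics.get_image("side");t=optics.get_image("top")
cv2.imwrite("pics/side6.png",d);cv2.imwrite("pics/top6.png",t)
a=cv2.resize(t[140:240,240:310],None,fx=5.7,fy=5.7,interpolation=cv2.INTER_CUBIC)[:,:399]
b=cv2.resize(d[130:230,270:340],None,fx=5.7,fy=5.7,interpolation=cv2.INTER_CUBIC)[:,:399]
cv2.imwrite("pics/ab6.png",np.hstack([a,b]))
E
```

```text
12.7 [579.548 104.417  52.714] [ 0.837 -1.125 -3.792] [ 0.931 -0.52   0.296] [ 0.598  0.654 -0.24   0.343 -1.106  0.486]
local [152.467  -1.449  -2.899] elev -0.016257759997429358
0.03 slide [-0.513 -2.201  4.002] dr [ 0.001 -0.188 -0.103]
0.06 slide [-1.162 -4.394  7.989] dr [ 0.002 -0.377 -0.207]
```

Emit:
step_arm --motion '[{"slide": [0, 0, 0], "dr": [0, 0, 0], "jaw": 15}, {"slide": [0, 0, 0], "dr": [0, 0, 0], "jaw": 15}, {"slide": [0, 0, 0], "dr": [0, 0, 0], "jaw": 15}, {"slide": [10, 0, 0], "dr": [0, 0, 0], "jaw": 15}, {"slide": [25, 0, 0], "dr": [0, 0, 0], "jaw": 15}, {"slide": [40, 0, 0], "dr": [0, 0, 0], "jaw": 15}, {"slide": [60, 0, 0], "dr": [0, 0, 0], "jaw": 15}, {"slide": [80, 0, 0], "dr": [0, 0, 0], "jaw": 15}]'

```text
clock: 13.8
position: [659.1, 83.2, 52.6]
ee_rot: [0.96, -0.127, -0.039, 0.245]
contact_force: [-0.2, -0.0, -2.7]
gripper_width: 25.7
grasp_force: 60.2
```

```bash
python3 - <<'E'
from h import *
s=arm.read_state();print(s["clock"],s["position"],s["contact_force"],s["joints"])
d=optics.get_image("side");cv2.imwrite("pics/side7.png",d)
M=ori(YJ,0);tip=H+M[:,0]*85
print("closed tip px",proj("side",tip),proj("side",H+M[:,0]*40))
g=cv2.cvtColor(d,cv2.COLOR_BGR2HSV)
for c in range(298,316,2): print(c,g[168:192,c,1],)
B=R.from_quat(s["ee_rot"]).as_matrix()
# lift, then to above rest
u=np.array([np.cos(-.17),np.sin(-.17),0])
for z in(200,36):
    rel(np.array([460,-170,z])+0*u+6*u,-.172,0)
E
```

```text
13.8 [659.109  83.231  52.648] [-0.231 -0.007 -2.736] [ 0.509  0.745 -0.054  0.372 -1.172  0.582]
closed tip px (np.float64(318.04632782607734), np.float64(183.63406238842106)) (np.float64(305.4704453172289), np.float64(182.43059480371875))
298 [143 143 144 148 149 150 144 102  42  11  10   9  10   9   8   7   9   9
  10  12  12   9   7   3]
300 [143 144 148 153 152 149 152 144 123  79  26   9   7   7   7  10  12  12
  11  10  10  10   5   7]
302 [143 147 150 149 150 148 148 150 148 114  31  10   9   7   8   8  12   8
   4   6   7   5   6   7]
304 [146 149 152 152 150 149 149 150 149 147 138 112  46  15   9   8   6   4
  10   6   9   6   6  10]
306 [151 151 149 152 150 153 151 148 148 151 150 133  57  18   7   7   8   0
   9   9   6   6   9   6]
308 [151 149 151 149 151 151 151 151 148 149 149 141  78  20   7   7   7   3
   6   9   6   9   9   6]
310 [149 149 151 149 150 150 152 150 149 150 151 149 107  32  10   8   9   9
   3   9   9   9   9   9]
312 [151 150 150 150 150 149 151 151 151 153 150 150 112  30   9   9  10   9
   3   9   6   6   9   6]
314 [148 150 150 148 148 150 152 150 152 150 152 150 126  50  16   9   8   8
   3   6   6   9   6   6]
slide [-122.991  330.122   13.768] dr [ 3.576  0.248 -0.651]
slide [-121.185  251.467  157.665] dr [ 3.576  0.248 -0.651]
```

The handle's edge profile matches a level handle, so the clamp is closed. I'll carry the tube back above the rest.

Emit:
step_arm --motion '[{"slide": [0, 25, -45], "dr": [0.3, 0, 0], "jaw": 15}, {"slide": [-1, 50, -88], "dr": [0.8, 0, -0.1], "jaw": 15}, {"slide": [-15, 85, -90], "dr": [1.5, 0.05, -0.2], "jaw": 15}, {"slide": [-35, 130, -75], "dr": [2.2, 0.1, -0.3], "jaw": 15}, {"slide": [-55, 175, -60], "dr": [2.9, 0.2, -0.45], "jaw": 15}, {"slide": [-75, 220, -40], "dr": [3.4, 0.25, -0.55], "jaw": 15}, {"slide": [-100, 270, -15], "dr": [3.58, 0.25, -0.65], "jaw": 15}, {"slide": [-123, 320, 8], "dr": [3.58, 0.25, -0.65], "jaw": 15}]'

```text
clock: 14.85
position: [464.3, -161.1, 202.3]
ee_rot: [0.996, -0.086, -0.001, 0.001]
contact_force: [0.3, -0.6, -2.8]
gripper_width: 25.1
grasp_force: 60.2
```

```bash
python3 - <<'E'
from h import *
s=arm.read_state();print(s["clock"],s["position"],s["joints"])
u=np.array([np.cos(-.17),np.sin(-.17),0])
for z in(120,50,36): rel(np.array([460,-170,z])+6*u,-.172,0)
E
```

```text
14.85 [ 464.254 -161.113  202.293] [-0.002  0.183 -0.355  0.001 -1.035  1.4  ]
slide [ 3.5    9.345 82.3  ] dr [ 0.011  0.015 -0.001]
slide [  3.644   9.238 152.3  ] dr [ 0.011  0.015 -0.001]
slide [  3.673   9.216 166.3  ] dr [ 0.011  0.015 -0.001]
```

Emit:
step_arm --motion '[{"slide": [3.5, 9.3, 30], "dr": [0, 0, 0], "jaw": 15}, {"slide": [3.5, 9.3, 60], "dr": [0, 0, 0], "jaw": 15}, {"slide": [3.5, 9.3, 90], "dr": [0, 0, 0], "jaw": 15}, {"slide": [3.5, 9.3, 115], "dr": [0, 0, 0], "jaw": 15}, {"slide": [3.5, 9.3, 130], "dr": [0, 0, 0], "jaw": 15}, {"slide": [3.5, 9.3, 132], "dr": [0, 0, 0], "jaw": 15}, {"slide": [3.5, 9.3, 132], "dr": [0, 0, 0], "jaw": 15}, {"slide": [3.5, 9.3, 132], "dr": [0, 0, 0], "jaw": 15}]'

```text
clock: 15.85
position: [467.3, -168.8, 69.9]
ee_rot: [0.996, -0.086, -0.001, 0.0]
contact_force: [-0.5, 0.0, -2.8]
gripper_width: 25.7
grasp_force: 60.2
```

```bash
python3 - <<'E'
from meas import *
s=arm.read_state();print(s["clock"],s["position"])
rel(np.array([460,-170,36])+6*np.array([.985,-.169,0]),-.172,0)
d=optics.get_image("side");t=optics.get_image("top");w=optics.get_image("wrist")
cv2.imwrite("pics/side8.png",d);cv2.imwrite("pics/top8.png",t);cv2.imwrite("pics/w8.png",w)
for n,im,r0 in(("0",cv2.imread("pics/side0.png"),257),("8",d,249)):
    a=axis(im,[285,288,291,294,335,338,341,344],lambda c:r0-9,lambda c:r0+9,True,"sat"); print(n,a[:,1],a[:,2])
a=onz("side",(280,1),55)
print(proj("side",(568,-189,55)),proj("side",(568,-189,89)),proj("side",(352,-152,89)))
for n,im in(("0",cv2.imread("pics/top0.png")),("8",t)):
    a=axis(im,[176,180,184,188,228,232,236,240],lambda r:int(386-(r-176)*.138)-10,lambda r:int(386-(r-176)*.138)+10,False,"sat"); print(n,a[:,1],a[:,2])
E
```

```text
15.85 [ 467.312 -168.841   69.927]
slide [-0.95   2.343 33.931] dr [0.008 0.013 0.003]
0 [255.594 255.841 255.712 255.97  257.349 257.428 257.548 257.679] [9.131 9.189 8.883 8.711 9.024 8.767 8.99  9.179]
8 [247.981 248.033 248.144 248.339 250.763 251.237 250.965 251.543] [9.539 9.733 9.621 9.364 8.926 9.748 9.317 9.413]
(np.float64(350.621377112357), np.float64(257.4579517577457)) (np.float64(351.52273064913237), np.float64(250.7701589546388)) (np.float64(277.7945425726777), np.float64(248.86633121159045))
0 [386.938 386.498 385.686 385.225 379.317 378.947 378.024 377.691] [10.01   9.329  9.342  9.697  9.598  9.727  9.951 10.03 ]
8 [390.107 382.821 390.005 390.843 380.226 379.935 379.101 378.917] [-9.786  6.357 -2.491  1.98   9.837  9.743 10.171 10.256]
```

Emit:
step_arm --motion '[{"slide": [0, 1.5, 10], "dr": [0, 0.2, 0], "jaw": 15}, {"slide": [0, 1.5, 20], "dr": [0, 0.2, 0], "jaw": 15}, {"slide": [0, 1.5, 26], "dr": [0, 0.2, 0], "jaw": 15}, {"slide": [0, 1.5, 30], "dr": [0, 0.2, 0], "jaw": 15}, {"slide": [0, 1.5, 32], "dr": [0, 0.2, 0], "jaw": 15}, {"slide": [0, 1.5, 33], "dr": [0, 0.2, 0], "jaw": 15}, {"slide": [0, 1.5, 33], "dr": [0, 0.2, 0], "jaw": 15}, {"slide": [0, 1.5, 33], "dr": [0, 0.2, 0], "jaw": 15}]'

```text
clock: 17.0
position: [466.5, -170.7, 38.3]
ee_rot: [0.996, -0.086, 0.013, 0.002]
contact_force: [-6.4, -0.9, 16.6]
gripper_width: 25.7
grasp_force: 62.5
```

Emit:
step_arm --motion '[{"slide": [0, 0, -1], "dr": [0, 0, 0], "jaw": 15}, {"slide": [0, 0, -1.5], "dr": [0, 0, 0], "jaw": 26}, {"slide": [0, 0, -1.5], "dr": [0, 0, 0], "jaw": 32}, {"slide": [0, 0, -1.5], "dr": [0, 0, 0], "jaw": 40}, {"slide": [0, 0, -1.5], "dr": [0, 0, 0], "jaw": 55}, {"slide": [0, 0, -1.5], "dr": [0, 0, 0], "jaw": 70}, {"slide": [0, 0, -1.5], "dr": [0, 0, 0], "jaw": 80}, {"slide": [0, 0, -1.5], "dr": [0, 0, 0], "jaw": 80}]'

```text
clock: 18.0
position: [466.1, -170.1, 37.4]
ee_rot: [0.996, -0.086, 0.012, 0.002]
contact_force: [-0.2, -0.1, 0.0]
gripper_width: 80.1
grasp_force: 0.0
```

Emit:
step_arm --motion '[{"slide": [0, 0, -10], "dr": [0, 0, 0], "jaw": 80}, {"slide": [0, 0, -30], "dr": [0, 0, 0], "jaw": 80}, {"slide": [0, 0, -60], "dr": [0, 0, 0], "jaw": 80}, {"slide": [0, 0, -100], "dr": [0, 0, 0], "jaw": 80}, {"slide": [-20, 0, -150], "dr": [0, 0, 0], "jaw": 80}, {"slide": [-40, 0, -180], "dr": [0, 0, 0], "jaw": 80}, {"slide": [-40, 0, -180], "dr": [0, 0, 0], "jaw": 80}, {"slide": [-40, 0, -180], "dr": [0, 0, 0], "jaw": 80}]'

```text
clock: 19.0
position: [422.2, -162.3, 216.3]
ee_rot: [0.996, -0.086, 0.012, 0.001]
contact_force: [0.5, -0.1, -0.8]
gripper_width: 80.0
grasp_force: 0.0
```

```bash
python3 - <<'E'
from meas import *
s=arm.read_state();print(s["clock"],s["position"],s["contact_force"])
d=optics.get_image("side");w=optics.get_image("wrist")
for n,im in(("0",cv2.imread("pics/side0.png")),("9",d)):
    a=axis(im,[285,288,291,294,335,338,341,344],lambda c:248,lambda c:266,True,"sat"); print(n,a[:,1],a[:,2])
b=cv2.resize(d[120:300,240:380],None,fx=3,fy=3,interpolation=cv2.INTER_CUBIC)
w=cv2.resize(w,(370,231)); w=cv2.copyMakeBorder(w,0,540-231,0,0,cv2.BORDER_CONSTANT)
cv2.imwrite("pics/fin.png",np.hstack([b,w]))
E
```

```text
19.0 [ 422.172 -162.273  216.341] [ 0.526 -0.102 -0.842]
0 [255.594 255.841 255.712 255.97  257.349 257.428 257.548 257.679] [9.131 9.189 8.883 8.711 9.024 8.767 8.99  9.179]
9 [255.736 256.107 255.911 256.179 257.356 257.392 257.501 257.666] [9.471 9.437 9.178 8.782 9.071 8.784 8.919 9.195]
```

View pics/fin.png

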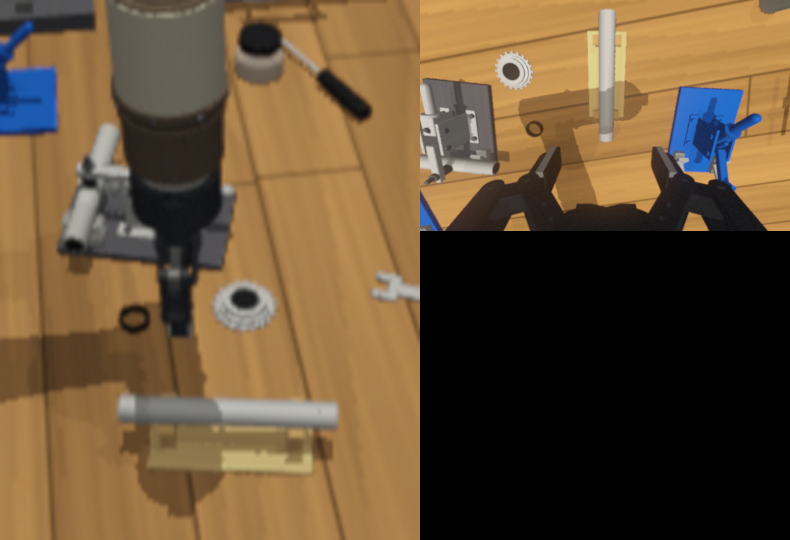

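The tube lies in both notches from (120,408) to (336,413) with about equal overhang at each end, and its line matches the one at the start. The steerer is in the vees at about (90,190). In the wrist inset the clamp handle is down. I'll hand the job in.

```bash
python3 -c "
from bench import arm
print(arm.job_done())"
```

```text
the job is handed in; nothing more can be done
None
```

I closed the clamp on the steerer tube with the extension tube, laid the extension tube back in both notches of its rest about midway, and handed the job in at about 19 s; `job_done` gave no verdict back.

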